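# Load a roll of masking tape onto its bench stand

### The arm

A 6-joint arm with a two-finger parallel gripper is mounted at the origin on the work surface. World frame = base frame: x ahead of the robot, y to its left, z up, the work surface at z = 0. Lengths are in mm, angles in rad, forces in N, time in s.
With the tool pointing down it reaches from about 350 to 775 mm from the base axis. Payload 7.3 kg.
Tool frame: the origin (TCP) lies on the centre line of the jaws, within the pads' length; the fingertips stand 14 mm ahead of it and the grasp point (between the pads) lies 5 mm behind it; z points along the fingers, y is the line along which they close (so a half turn about z gives the same grasp; the last joint's range is limited). The gripper opens to 92 mm and grips with 3 to 60 N. Pads are 19 mm wide; open, the fingers measure 130 mm over their backs; the gripper's body (75 mm by 190 mm) begins 47 mm behind the grasp point.
Start: joints at [1.178, 0.342, 1.524, -0, 1.275, -0.146], TCP at [128.243, 509.117, 215.241] pointing down, gripper open.
Joint ranges: [-2.53, 2.53], [-0.77, 2.02], [0.04, 2.7], [-1, 4.14], [0.28, 2.66], [-3.11, 3.11]. Speed limits (rad/s): [2.57, 2.57, 3.14, 3.14, 3.14, 3.14].

### API

Orientations are given as [roll, pitch, yaw] about the fixed x, y, z axes, in that order (R = Rz(yaw) Ry(pitch) Rx(roll)).
In Python, from plant import get_obs, capture, bot, spot_in, trace, pinpoint gives the robot as it stands.
- The arm moves only by the tool play_rows, never from a script. Its argument "rows" is a list of rows, each a list of 2 entries, a list of its own where there are three numbers: the shift along the world's x, y, z in units of 3 cm (1.0 is 3 cm), then the turn, a rotation vector about the world's x, y, z in units of 8 degrees (1.0 is 8 degrees). A call has 1 to 12 rows; each row shifts and turns the commanded pose from where the row before left it; what a row does not reach is not made up. A row lasts 1/8 s, in which the tool goes at most 62.5 mm and 10.7 degrees, less where a joint would pass 70% of its speed; a pose out of reach is approached as far as the arm can. A call with a number of a shift or a turn outside -1 to 1 is refused whole. A call with a gripper value outside its range is refused whole. "hand" is the opening, from -1 (shut) to 1 (fully open), set as the call begins (left out, the last holds). The fingers move at their own pace and stop on an object; the grip force is fixed at half the most. Time passes only in rows, so rows that do not move let the fingers close. It gives the time, the measured TCP pose, the force, the opening and the grip force at its end, in the units of the state.
- get_obs(): the state, without advancing time (a new reading comes with each control period).
- capture(name): name is "scene" or "top" or "wrist"; returns a dict with "frame" (400x640x3 uint8, red, green, blue), "fov_y" (degrees; the focal length in pixels is half the picture's height over the tangent of half this angle, whatever the lens; pixels are square), "cx", "cy" (the principal point, pixels), "rvec" (rotation vector, rad) and "tvec" (3), from world to camera coordinates, as OpenCV has them; the wrist camera has in their place "hand_eye" (4x4, takes a point from camera to tool coordinates, whose origin is the TCP and whose axes are the flange's). Camera axes: x right, y down, z forward; pixel columns grow to the right and rows downward; lengths in mm; the calibration is good to about 2 mm. A picture is of the moment at which its call begins: read the wrist's pose just before it. There is no depth.
- bot.close_job(): hands the job in; it is judged then, once.
Trained networks look in the newest picture that a camera, given by its name, has taken for a name from the list of things; names that differ only in an ending like _2 or _b are one class to them, and where a whole thing is asked for, a point or a joint stands for the part that bears it (a point fixed in the world has none). Each returns a list of dicts, best first, with "p" (0 to 1); they miss things now and then, are a little off and sometimes report something else, mostly with a low value. They report only what shows in the picture. A call takes as long as a camera call. They do not tell look-alikes from the thing itself.
- spot_in(query, camera): "at" ([row, column] in pixels, amid what is visible of it).
- trace(query, camera): "mask" (400x640 bool, what is visible of it) and "at" ([row, column] in pixels, amid what is visible of it).
- pinpoint(query, camera): "at" ([row, column] in pixels: a listed point, or the origin of a listed thing).
The state is a dict: "time": time; "joint_positions": joint angles; "dq": joint speeds; "tau": joint torques, N m; "tool_pos": TCP position; "tcp_rot": TCP orientation; "contact_force": force on the tool from outside, world axes, zero at the start; "moment": the same for the moment, N m; "grip_width": finger opening in mm; "finger_force": force on a finger pad.
Only numpy, scipy, OpenCV 4.12 (cv2) and the standard library are available. Lean on these libraries where they do the work, as an engineer would, in place of code of your own. Each camera call takes 0.05 s, during which the arm holds its last target. There are 200 camera calls.

### The job

Load the yellow roll of masking tape onto the plywood tape stand: set it upright in the cradle between the two cheeks, then push the red-handled axle along its trough through the near cheek, the roll's core and the far cheek until it is fully home, its handle against the cheek. Leave the blue roll, the two paint pots and the white mug where they stand.

Things in the scene. Friction and masses are not known exactly. Their poses are not given: they have to be found in the camera images.
- yellow_roll: yellow roll of masking tape, rigid: a thick ring 90 mm across, 36 mm wide, with a 26 mm core hole, about 0.18 kg. It stands on its rim in a wooden V-shaped rest, centre 55 mm and top 100 mm above the desk. Origin at its centre; y along the core's axis (level), z up. It can be pinched from above by its two flat faces, across the 36 mm; nothing taller than 70 mm is within 25 mm of them.
- stand: plywood tape stand, fixed. Origin on the desk under the roll's place; z up, y along the axle's line. Two upright cheeks 10 mm thick, 70 mm wide in x, 74 mm tall, 46 mm apart (inner faces at y = -23 and +23 mm, outer at -33 and +33 mm), each with an 17 mm hole 55 mm above the desk. Between them a V cradle (below 35 mm) for the roll; on the -y side a trough for the axle.
- roll_seat (a point): point midway between the cheeks on the axle's line, 55 mm above the desk: where the roll's centre belongs. Axes as the stand's. The V cradle below centres a roll let down between the cheeks, its core in line with the holes and its top 100 mm above the desk, 26 mm above the cheeks.
- axle_seat (a point): centre of the hole in the outer face of the -y cheek, 55 mm above the desk: where the axle's origin lies when it is fully home. Axes as the stand's.
- trough_end (a point): outer end of the trough on the axle's line, 124 mm along -y from the axle's seat. The trough runs straight from here to the cheek and guides the axle into the hole; its two aluminium rails are 57 mm above the desk and 33 mm wide overall. Axes as the stand's.
- axle: steel axle, 14 mm in diameter, about 0.09 kg, with a red T-handle, loose in the stand's trough, its end short of the cheek. Origin on the shaft's axis at the handle's inner face; the shaft runs 82 mm along +y to a tapered end; z up. Fully home, the handle lies against the cheek and the end sticks out of the far cheek by 16 mm. Sliding it takes about 1 N.
- axle_handle (a point): middle of the handle's back face, 10 mm behind the axle's origin (y) and 14 mm above the shaft's axis. The handle is a red bar 10 mm thick, 54 mm wide in x, from 3 to 25 mm above the axis (58 to 80 mm above the desk), just clear of the rails, so it can be pushed along the trough from behind.
- axle_tip (a point): centre of the axle's tapered end, 82 mm from its origin along its y.
- blue_roll: the other roll of tape, same size and shape but blue, standing in an identical wooden rest; bystander. Origin at its centre.
- red_pot: red paint pot, 36 mm across, 60 mm tall; bystander. Origin under its centre.
- teal_pot: teal paint pot with black cap, 36 mm across, 60 mm tall; bystander. Origin under its centre.
- water_mug: white mug, 76 mm across, 85 mm tall; bystander. Origin under its centre.
There are look-alikes about, which are no part of the job. Of the things that look like the axle, the smaller one is meant. Leave any purple look-alike of the stand alone.

How it is judged:
By the outcome, as a careful person would: the job done as asked, in the order asked, and still so for the second after the job is handed in, with the robot touching nothing.
It also fails if it takes over 58 s, if anything falls off the work surface, if the arm or the gripper's body presses on something with over 40 N, if the wrist force passes 120 N, or if a joint passes its speed limit or range.

## Working session

There is one attempt and no reset: what is moved stays moved. The work goes in short steps, Python scripts to look and compute and a tool call to move; the robot and the scene stay as the last step left them, time stands still between calls to the robot, and variables do not carry over. Pictures are saved under pics/ and viewed, at most 10 in all, crops included, and the job is handed in when it is done.

Besides the shell and the picture viewer there is one more tool, called after "Call:" by a JSON object that holds its "op" and its "data". play_rows: Moves the arm, as the interface text tells. Shifts and turns lie within -1 to 1; 1 stands for 3 cm of shift or 8 degrees of turn. Its arguments: {"type":"object","properties":{"rows":{"type":"array"},"hand":{"type":"number"}},"required":["rows"]}

```bash
mkdir -p pics; cat > h.py <<'E'
import numpy as np, cv2
from plant import get_obs, capture, bot, spot_in, trace, pinpoint
from scipy.spatial.transform import Rotation as R
def cam(c):
    f=200/np.tan(np.radians(c["fov_y"])/2)
    K=np.array([[f,0,c["cx"]],[0,f,c["cy"]],[0,0,1]])
    if "rvec" in c: 
        M=cv2.Rodrigues(np.array(c["rvec"],float))[0]; t=np.array(c["tvec"],float).ravel()
    else:
        o=c["obs"]; T=np.eye(4); T[:3,:3]=R.from_euler('xyz',o["tcp_rot"]).as_matrix(); T[:3,3]=o["tool_pos"]
        W=np.linalg.inv(T@np.array(c["hand_eye"])); M=W[:3,:3]; t=W[:3,3]
    return K,M,t
def onz(c,at,z):
    K,M,t=cam(c); d=M.T@np.linalg.solve(K,[at[1],at[0],1]); o=-M.T@t
    return o+d*(z-o[2])/d[2]
def proj(c,P):
    K,M,t=cam(c); p=K@(M@np.array(P,float)+t); return p[1]/p[2],p[0]/p[2]
def cap(n):
    o=get_obs(); c=capture(n); c["obs"]=o; return c
def tri(c1,a1,c2,a2):
    A=[];b=[]
    for c,a in((c1,a1),(c2,a2)):
        K,M,t=cam(c); d=M.T@np.linalg.solve(K,[a[1],a[0],1]); d/=np.linalg.norm(d); o=-M.T@t
        P=np.eye(3)-np.outer(d,d); A.append(P); b.append(P@o)
    x=np.linalg.lstsq(np.vstack(A),np.hstack(b),rcond=None)[0]; return x
def save(n,f): cv2.imwrite("pics/"+n,f[:,:,::-1])
E
cat > a.py <<'E'
from h import *
print(get_obs())
Z=dict(yellow_roll=55,stand=0,roll_seat=55,axle_seat=55,trough_end=55,axle=55,axle_handle=69,axle_tip=55,blue_roll=55,red_pot=0,teal_pot=0,water_mug=0)
for n in("top","scene"):
    c=cap(n); save(n+"1.png",c["frame"])
    for q,z in Z.items():
        print(n,q,[(round(d["p"],2),np.round(d["at"]).tolist(),np.round(onz(c,d["at"],z)[:2]).tolist()) for d in pinpoint(q,n)[:4]])
E
python3 a.py
```

```text
{'time': 0.0, 'joint_positions': array([ 1.17801587e+00,  3.42699261e-01,  1.52501625e+00, -1.49503147e-05,
        1.27540111e+00, -1.46002705e-01]), 'dq': array([-5.60322254e-04, -1.78055852e-03,  8.50963904e-04, -7.19803869e-06,
       -1.09172598e-03,  1.70254541e-04]), 'tau': array([-2.13531515e-03, -4.31246924e+01, -2.44223052e+01,  7.17605883e-02,
        5.56988013e-02, -9.17575017e-05]), 'tool_pos': array([128.06689356, 508.70096975, 214.55742565]), 'tcp_rot': array([-3.14008282e+00, -2.07569292e-04,  2.89481910e+00]), 'contact_force': array([-0.27654074,  0.63218852, -0.45249993]), 'moment': array([0.00887507, 0.02967608, 0.02274041]), 'finger_force': 0.0, 'grip_width': 91.59614909437907}
top yellow_roll [(0.75, [149.0, 218.0], [634.0, 266.0])]
top stand [(0.72, [223.0, 156.0], [450.0, 448.0]), (0.61, [186.0, 350.0], [540.0, -70.0])]
top roll_seat [(0.95, [187.0, 352.0], [532.0, -72.0]), (0.81, [220.0, 144.0], [458.0, 453.0]), (0.22, [212.0, 477.0], [463.0, -387.0])]
top axle_seat [(0.85, [194.0, 366.0], [514.0, -108.0]), (0.76, [228.0, 160.0], [437.0, 413.0])]
top trough_e
[... 929 characters left out ...]
0, 427.0], [633.0, 276.0])]
scene axle_seat [(0.68, [236.0, 293.0], [528.0, -104.0]), (0.66, [102.0, 396.0], [440.0, 404.0])]
scene trough_end [(0.92, [117.0, 358.0], [398.0, 285.0]), (0.89, [262.0, 240.0], [490.0, -227.0])]
scene axle [(0.9, [211.0, 197.0], [316.0, -212.0]), (0.82, [260.0, 248.0], [497.0, -211.0])]
scene axle_handle [(0.68, [257.0, 240.0], [486.0, -223.0])]
scene axle_tip [(0.91, [247.0, 212.0], [417.0, -247.0]), (0.68, [238.0, 281.0], [511.0, -127.0]), (0.6, [237.0, 307.0], [553.0, -83.0])]
scene blue_roll []
scene red_pot [(0.84, [244.0, 398.0], [707.0, 72.0])]
scene teal_pot [(0.68, [178.0, 319.0], [435.0, 84.0])]
scene water_mug [(0.59, [328.0, 169.0], [468.0, -420.0])]
```

View pics/top1.png

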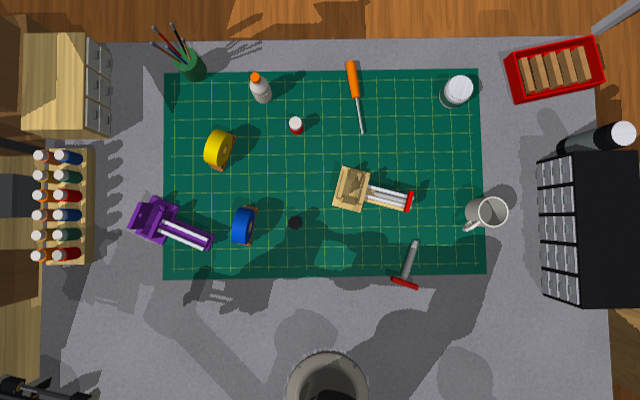

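View pics/scene1.png

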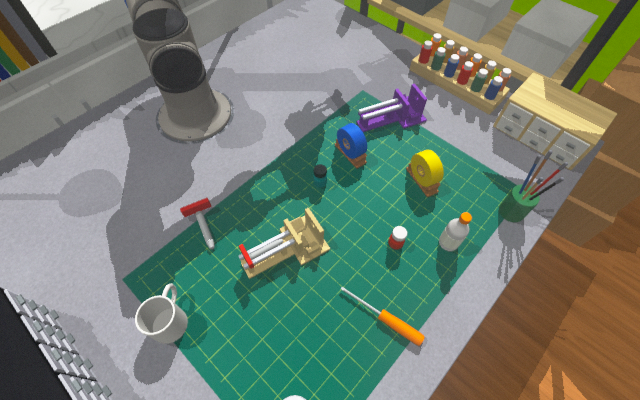

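Top view: the plywood stand is at (col 365, row 188), with the red-handled axle already in its trough. The large look-alike axle is at (407, 265), the yellow roll at (218, 150), and the purple decoy stand at left. I'm moving over the yellow roll for a closer look.

Call:
{"op": "play_rows", "data": {"rows": [[[1,-0.5,0.2],[0,0,0]],[[1,-0.5,0.2],[0,0,0]],[[1,-0.5,0.2],[0,0,0]],[[1,-0.5,0.2],[0,0,0]],[[1,-0.5,0],[0,0,0]],[[1,-0.5,0],[0,0,0]],[[1,-0.5,0],[0,0,0]],[[1,-0.5,0],[0,0,0]]], "hand": 1}}

```text
time: 2.3
tool_pos: [369.2, 388.5, 239.3]
tcp_rot: [3.141, 0.0, 2.895]
contact_force: [-0.1, -0.0, 0.1]
grip_width: 91.8
finger_force: 0.0
```

Call:
{"op": "play_rows", "data": {"rows": [[[1,-0.5,0],[0,0,0]],[[1,-0.5,0],[0,0,0]],[[1,-0.5,0],[0,0,0]],[[1,-0.5,0],[0,0,0]],[[1,-0.5,0],[0,0,0]],[[1,-0.5,0],[0,0,0]],[[0,0,0],[0,0,0]],[[0,0,0],[0,0,0]]]}}

```text
time: 3.3
tool_pos: [547.7, 299.3, 239.0]
tcp_rot: [-3.142, -0.001, 2.895]
contact_force: [-0.9, -0.4, -0.3]
grip_width: 91.6
finger_force: 0.0
```

```bash
cat > b.py <<'E'
from h import *
c=cap("wrist"); save("w1.png",c["frame"]); print(c["obs"]["tool_pos"],c["obs"]["tcp_rot"]); print(np.round(c["hand_eye"],3).tolist())
W=[d["at"] for d in pinpoint("yellow_roll","wrist")[:1]]
for n in("top","scene"):
    k=cap(n); d=pinpoint("yellow_roll",n)
    if d and W: print(n,d[0]["p"],tri(c,W[0],k,d[0]["at"]))
if W: print(W,onz(c,W[0],55))
for d in trace("yellow_roll","wrist")[:1]:
    m=d["mask"]; save("m1.png",np.dstack([m*255]*3).astype(np.uint8))
    ct=max(cv2.findContours(m.astype(np.uint8),0,2)[0],key=cv2.contourArea)
    r=cv2.boxPoints(cv2.minAreaRect(ct)); print([np.round(onz(c,(q[1],q[0]),100)[:2],1).tolist() for q in r])
E
python3 b.py
```

```text
[547.73060547 299.32909145 239.01720294] [-3.14156583e+00 -8.27955482e-04  2.89475137e+00]
[[0.0, -0.965, -0.262, 70.657], [1.0, 0.0, 0.0, 0.335], [-0.0, -0.262, 0.965, -169.798], [0.0, 0.0, 0.0, 1.0]]
top 0.76 [631.35925332 265.75142646  63.40541869]
scene 0.69 [637.04354356 268.49100733  62.57451932]
[[258.6, 317.8]] [637.03038596 265.41052934  55.        ]
```

View pics/w1.png

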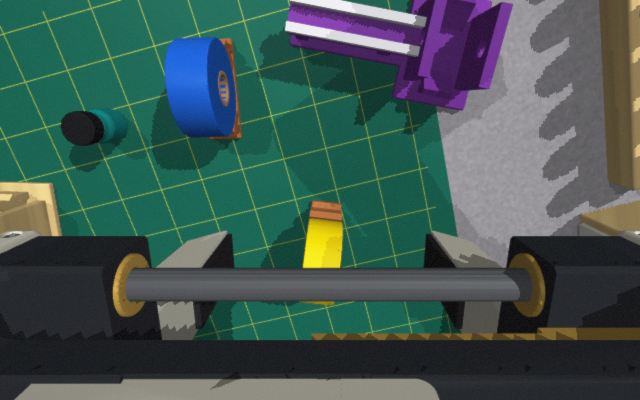

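Wrist view: the roll is at (322, 255) and the finger bridge partly hides it. I'm moving 75 mm forward to see it clearly.

Call:
{"op": "play_rows", "data": {"rows": [[[0.9,-0.3,0],[0,0,0]],[[0.9,-0.3,0],[0,0,0]],[[0.8,-0.2,0],[0,0,0]],[[0,0,0],[0,0,0]],[[0,0,0],[0,0,0]]]}}

```text
time: 4.28
tool_pos: [625.4, 275.5, 239.1]
tcp_rot: [-3.142, -0.001, 2.895]
contact_force: [-0.2, -0.1, -0.3]
grip_width: 91.7
finger_force: 0.0
```

```bash
sed -i 's/w1.png/w2.png/' b.py; cat >> b.py <<'E'
    ys,xs=np.nonzero(m); p=np.array([onz(c,(ct[i,0,1],ct[i,0,0]),100)[:2] for i in range(len(ct))])
    mid=[]
    for r0 in range(ys.min(),ys.max(),6):
        q=xs[ys==r0]; mid.append((r0,q.min(),q.max()))
    print(mid)
E
python3 b.py
```

```text
[625.41369578 275.53942944 239.13731602] [-3.14158233e+00 -7.91266957e-04  2.89522510e+00]
[[0.0, -0.965, -0.262, 70.657], [1.0, 0.0, 0.0, 0.335], [-0.0, -0.262, 0.965, -169.798], [0.0, 0.0, 0.0, 1.0]]
top 0.81 [635.5854331  265.28217191  56.70457988]
scene 0.63 [639.7241931  266.38634649  59.22789283]
[[187.7, 321.8]] [639.45462868 265.42526014  55.        ]
[[662.0, 238.0], [586.1, 268.9], [599.2, 302.4], [676.3, 273.7]]
[(142, np.int64(313), np.int64(317)), (148, np.int64(310), np.int64(347)), (154, np.int64(309), np.int64(348)), (160, np.int64(307), np.int64(348)), (166, np.int64(307), np.int64(346)), (172, np.int64(306), np.int64(346)), (178, np.int64(305), np.int64(345)), (184, np.int64(304), np.int64(345)), (190, np.int64(304), np.int64(344)), (196, np.int64(304), np.int64(344)), (202, np.int64(302), np.int64(343)), (208, np.int64(302), np.int64(342)), (214, np.int64(301), np.int64(341)), (220, np.int64(300), np.int64(340)), (226, np.int64(300), np.int64(339))]
```

View pics/w2.png

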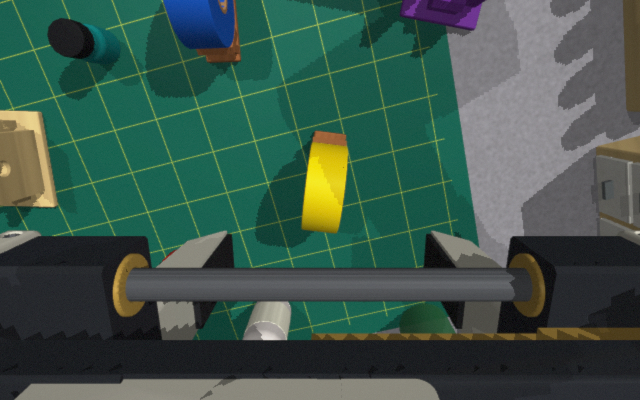

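The roll is fully visible at (325, 185). I'll fit a cylinder silhouette to get its pose and yaw.

```bash
cat > fit.py <<'E'
from h import *
from scipy.optimize import minimize
def fitroll(c,m,x0,z=55):
    K,M,t=cam(c)
    a=np.linspace(0,2*np.pi,60); L=np.array([[45*np.cos(q),s,45*np.sin(q)] for q in a for s in(-18,18)])
    S=4
    def cost(v):
        P=R.from_euler('z',v[2],degrees=True).apply(L)+[v[0],v[1],z]
        p=(K@(M@P.T+t[:,None])).T; p=p[:,:2]/p[:,2:]
        h=cv2.convexHull(np.round(p*16).astype(np.int32))
        im=np.zeros(m.shape,np.uint8); cv2.fillConvexPoly(im,h,1,cv2.LINE_8,4)
        return 1-(im.astype(bool)&m).sum()/(im.astype(bool)|m).sum()
    b=None
    for w in(-15,-5,5,15):
        r=minimize(cost,[x0[0],x0[1],x0[2]+w],method="Nelder-Mead",options=dict(initial_simplex=np.array([[0,0,0],[8,0,0],[0,8,0],[0,0,8]])+[x0[0],x0[1],x0[2]+w]))
        if b is None or r.fun<b.fun:b=r
    return b.x,b.fun
if __name__=="__main__":
    c=cap("wrist"); d=trace("yellow_roll","wrist")[0]
    f=c["frame"].astype(int); col=(f[...,0]>90)&(f[...,1]>70)&(f[...,2]<70)&(f[...,1]>.6*f[...,0])
    n,lab,st,ce=cv2.connectedComponentsWithStats(col.astype(np.uint8)); i=lab[int(d["at"][0]),int(d["at"][1])]
    for m in(d["mask"],lab==i): print(m.sum(),fitroll(c,m,[637,265,-21]))
    print(c["obs"]["tool_pos"])
E
python3 fit.py
```

```text
3452 (array([640.42345581, 267.49637602, -20.60317976]), np.float64(0.03984396767901921))
3834 (array([637.43222426, 268.28366772, -21.80538363]), np.float64(0.10211896859841718))
[625.89829465 275.40803687 239.58395883]
```

Call:
{"op": "play_rows", "data": {"rows": [[[0.22,-0.14,-0.8],[0,0,-0.44]],[[0.22,-0.13,-0.8],[0,0,-0.43]],[[0,0,-0.9],[0,0,0]],[[0,0,-0.9],[0,0,0]],[[0,0,-0.7],[0,0,0]],[[0,0,-0.5],[0,0,0]],[[0,0,-0.3],[0,0,0]],[[0,0,0],[0,0,0]],[[0,0,0],[0,0,0]]]}}

```text
time: 5.85
tool_pos: [640.0, 267.2, 93.2]
tcp_rot: [3.141, 0.001, 2.773]
contact_force: [0.2, 0.4, 0.8]
grip_width: 92.0
finger_force: 0.0
```

Call:
{"op": "play_rows", "data": {"rows": [[[0,0,0],[0,0,0]],[[0,0,0],[0,0,0]],[[0,0,0],[0,0,0]],[[0,0,0],[0,0,0]],[[0,0,0],[0,0,0]],[[0,0,0],[0,0,0]],[[0,0,0],[0,0,0]],[[0,0,0],[0,0,0]]], "hand": -1}}

```text
time: 6.85
tool_pos: [639.4, 267.1, 92.3]
tcp_rot: [3.141, 0.0, 2.773]
contact_force: [0.8, 0.9, 0.2]
grip_width: 16.6
finger_force: 0.0
```

```bash
python3 - <<'E'
from h import *
c=cap("scene"); print(get_obs()["grip_width"])
t=cap("top")
a=[cv2.resize(x["frame"][r:r+150,q:q+200],(400,300),interpolation=2) for x,r,q in((c,90,330),(t,80,140))]
w=cap("wrist"); save("s3.png",np.vstack([np.hstack(a),np.pad(cv2.resize(w["frame"],(480,300)),((0,0),(0,320),(0,0)))]) if 0 else np.vstack([np.hstack(a),np.hstack([cv2.resize(w["frame"],(480,300)),np.zeros((300,320,3),np.uint8)])]))
E
```

```text
12.391183249426815
```

View pics/s3.png

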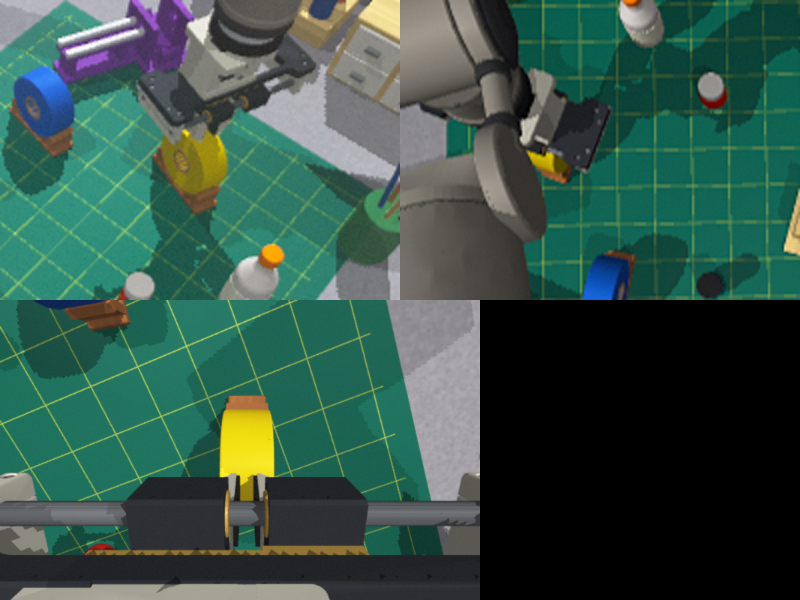

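```bash
python3 - <<'E'
from h import *
f=None
for n in("scene","wrist"):
    c=cap(n); o=c["obs"]; T=R.from_euler('xyz',o["tcp_rot"])
    g=c["frame"].copy()
    if f is None: print(o["grip_width"],o["tool_pos"],o["finger_force"],o["contact_force"])
    for p,col in(([0,0,0],(255,0,0)),([0,0,14],(255,0,255)),([0,0,-5],(0,0,255))):
        r,q=proj(c,T.apply(p)+o["tool_pos"]); print(n,p,r,q); cv2.circle(g,(int(round(q)),int(round(r))),2,col,-1)
    for yaw in [-21]:
        L=np.array([[45*np.cos(a),s,45*np.sin(a)] for s in(-18,18) for a in np.linspace(0,6.28,24)])
        for P in R.from_euler('z',yaw,degrees=True).apply(L)+[639.5,267.5,55]:
            r,q=proj(c,P); cv2.circle(g,(int(round(q)),int(round(r))),0,(0,255,255),-1)
    a,b=(100,330) if n=="scene" else (100,200)
    w=cv2.resize(g[a:a+150 if n=="scene" else 300,b:b+200],(400*1,300 if n=="scene" else 400),interpolation=0)
    w=np.pad(w,((0,400-w.shape[0]),(0,0),(0,0)))
    f=w if f is None else np.hstack([f,w])
save("s4.png",f)
E
```

```text
4.438918861338764 [639.43538416 267.01535957  92.23003031] 0.0 [0.27885993 0.44063494 0.37800293]
scene [0, 0, 0] 158.6953959222094 430.2396513341665
scene [0, 0, 14] 162.16630393176814 428.7926903946507
scene [0, 0, -5] 157.43380668284078 430.7655858579432
wrist [0, 0, 0] 242.75453253470667 327.74588321005746
wrist [0, 0, 14] 232.88856423420543 327.7913549913072
wrist [0, 0, -5] 246.64191676840753 327.72796643999277
```

View pics/s4.png

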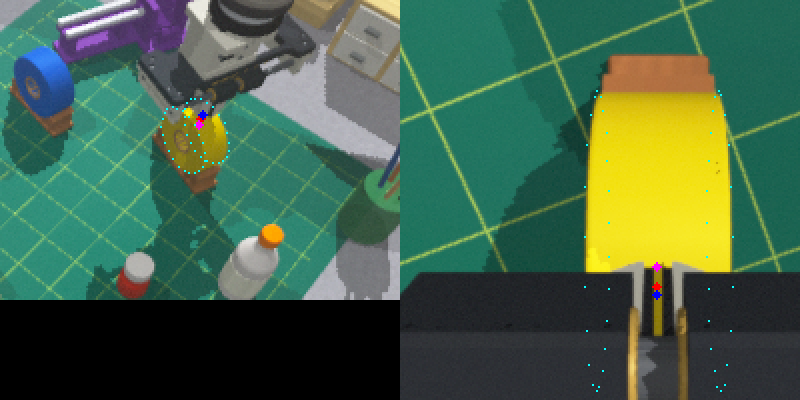

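Unexpected: the roll model matches the image, yet the fingers closed without touching it. I'll open them and look again.

Call:
{"op": "play_rows", "data": {"rows": [[[0,0,0],[0,0,0]],[[0,0,0],[0,0,0]],[[0,0,0],[0,0,0]],[[0,0,0],[0,0,0]],[[0,0,0],[0,0,0]],[[0,0,0],[0,0,0]],[[0,0,0],[0,0,0]],[[0,0,0],[0,0,0]]], "hand": 0}}

```text
time: 8.1
tool_pos: [639.4, 267.0, 92.2]
tcp_rot: [3.141, 0.0, 2.773]
contact_force: [0.1, 0.5, -0.2]
grip_width: 45.7
finger_force: 0.0
```

```bash
python3 - <<'E'
from h import *
c=cap("scene"); w=cap("wrist"); print(c["obs"]["grip_width"],c["obs"]["finger_force"],c["obs"]["contact_force"])
save("s5.png",np.hstack([cv2.resize(c["frame"][100:200,380:480],(400,400),interpolation=2),cv2.resize(w["frame"][100:300,220:420],(400,400),interpolation=2)]))
E
```

```text
45.74821414201412 0.0 [ 0.1091005   0.48447298 -0.23587934]
```

View pics/s5.png

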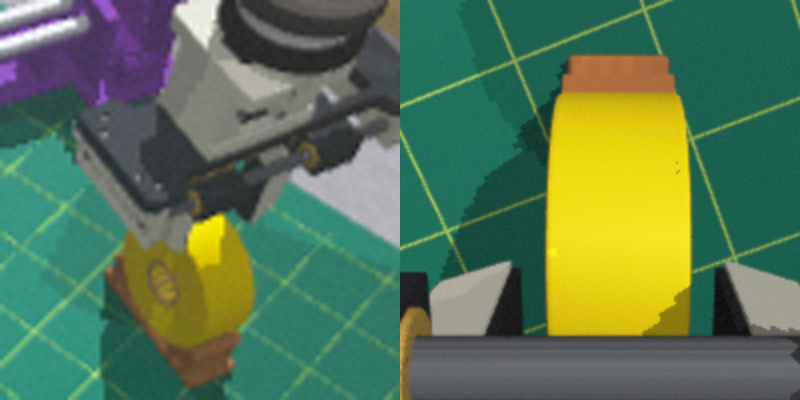

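The fingertips look about 20–30 mm shorter than stated: the pad-gap scale puts them above the roll's top. I'll open, go 25 mm lower, close again and check the width.

Call:
{"op": "play_rows", "data": {"rows": [[[0,0,0],[0,0,0]],[[0,0,0],[0,0,0]],[[0,0,0],[0,0,0]],[[0,0,-0.4],[0,0,0]],[[0,0,-0.43],[0,0,0]],[[0,0,0],[0,0,0]]], "hand": 1}}

```text
time: 8.95
tool_pos: [638.2, 266.7, 65.1]
tcp_rot: [-3.139, -0.003, 2.773]
contact_force: [-0.5, 0.1, 0.1]
grip_width: 91.7
finger_force: 0.0
```

Call:
{"op": "play_rows", "data": {"rows": [[[0,0,0],[0,0,0]],[[0,0,0],[0,0,0]],[[0,0,0],[0,0,0]],[[0,0,0],[0,0,0]],[[0,0,0],[0,0,0]],[[0,0,0],[0,0,0]],[[0,0,0],[0,0,0]]], "hand": -1}}

```text
time: 9.82
tool_pos: [639.5, 267.1, 67.4]
tcp_rot: [3.141, 0.0, 2.773]
contact_force: [-0.3, -0.2, 0.8]
grip_width: 35.7
finger_force: 30.0
```

The roll is gripped at 35.7 mm with 30 N. I'll lift it and carry it toward the stand.

Call:
{"op": "play_rows", "data": {"rows": [[[0,0,0.3],[0,0,0]],[[0,0,0.6],[0,0,0]],[[0,0,0.9],[0,0,0]],[[0,0,0.9],[0,0,0]],[[0,-0.3,0.9],[0,0,0]],[[-0.1,-0.5,0.8],[0,0,0.3]],[[-0.2,-0.7,0.4],[0,0,0.2]],[[-0.2,-0.8,0],[0,0,0.2]],[[-0.2,-0.8,0],[0,0,0]],[[-0.2,-0.8,0],[0,0,0]],[[-0.2,-0.8,0],[0,0,0]],[[-0.2,-0.8,0],[0,0,0]]]}}

```text
time: 11.32
tool_pos: [600.4, 101.3, 213.0]
tcp_rot: [3.141, 0.002, 2.871]
contact_force: [0.1, -0.5, -1.6]
grip_width: 35.9
finger_force: 30.0
```

Call:
{"op": "play_rows", "data": {"rows": [[[-0.2,-0.8,0],[0,0,0]],[[-0.2,-0.8,0],[0,0,0]],[[-0.2,-0.8,0],[0,0,0]],[[-0.2,-0.8,0],[0,0,0]],[[-0.2,-0.8,0],[0,0,0]],[[-0.2,-0.8,0],[0,0,0]],[[-0.2,-0.8,0],[0,0,0]],[[-0.1,-0.5,0],[0,0,0]],[[0,-0.3,0],[0,0,0]],[[0,0,0],[0,0,0]],[[0,0,0],[0,0,0]]]}}

```text
time: 12.7
tool_pos: [555.6, -89.3, 211.3]
tcp_rot: [3.141, -0.0, 2.872]
contact_force: [-0.1, -0.5, -1.6]
grip_width: 35.7
finger_force: 30.0
```

```bash
cat > st.py <<'E'
from h import *
import sys
w=cap("wrist"); save(sys.argv[1],w["frame"]); print(w["obs"]["tool_pos"],w["obs"]["tcp_rot"],w["obs"]["grip_width"])
Z=dict(stand=0,roll_seat=55,axle_seat=55,trough_end=55,axle=55,axle_handle=69,axle_tip=55,yellow_roll=0)
for n in("wrist","scene","top"):
    c=w if n=="wrist" else cap(n)
    for q,z in Z.items():
        l=pinpoint(q,n)
        print(n,q,[(round(d["p"],2),np.round(d["at"]).tolist(),np.round(onz(c,d["at"],z)[:2],1).tolist()) for d in l[:3]])
E
python3 st.py w6.png
```

```text
[555.57495787 -89.3422581  211.33424824] [ 3.14118041e+00 -1.34332069e-04  2.87162953e+00] 35.67942041180246
wrist stand [(0.71, [145.0, 340.0], [535.5, -70.5]), (0.63, [147.0, 276.0], [519.9, -136.9]), (0.16, [151.0, 170.0], [493.0, -248.0])]
wrist roll_seat [(0.66, [150.0, 339.0], [533.1, -72.5])]
wrist axle_seat [(0.78, [153.0, 303.0], [527.1, -104.9])]
wrist trough_end []
wrist axle [(0.85, [150.0, 188.0], [496.4, -205.6])]
wrist axle_handle [(0.81, [152.0, 168.0], [492.6, -217.9])]
wrist axle_tip [(0.96, [49.0, 133.0], [402.8, -219.8]), (0.68, [146.0, 280.0], [515.0, -123.7])]
wrist yellow_roll [(0.72, [234.0, 328.0], [629.5, -109.6])]
scene stand [(0.68, [239.0, 307.0], [538.4, -69.3]), (0.56, [110.0, 404.0], [449.1, 448.4])]
scene roll_seat [(0.84, [100.0, 411.0], [466.4, 439.8]), (0.83, [230.0, 304.0], [534.4, -75.5])]
scene axle_seat [(0.8, [106.0, 398.0], [453.2, 395.4]), (0.63, [233.0, 291.0], [518.4, -100.8])]
scene trough_end [(0.74, [264.0, 243.0], [495.9, -225.9]), (0.73, [114.0, 358.0], [390.1, 290.1]), (0.19, [257.0, 243.0], [484.0, -214.6])]
scene axle [(0.8, [259.0
[... 266 characters left out ...]
]
scene yellow_roll [(0.7, [210.0, 306.0], [479.0, -13.6])]
top stand [(0.85, [222.0, 158.0], [452.9, 441.8]), (0.73, [187.0, 348.0], [537.0, -65.5])]
top roll_seat [(0.78, [186.0, 352.0], [534.9, -72.7]), (0.65, [222.0, 146.0], [451.7, 448.7])]
top axle_seat [(0.97, [226.0, 158.0], [442.6, 417.1]), (0.72, [193.0, 366.0], [515.5, -106.8])]
top trough_end [(0.79, [245.0, 206.0], [392.5, 297.6])]
top axle [(0.68, [203.0, 403.0], [489.8, -199.2])]
top axle_handle [(0.64, [206.0, 412.0], [479.6, -219.2]), (0.28, [170.0, 364.0], [573.6, -100.9])]
top axle_tip [(0.73, [193.0, 369.0], [515.1, -115.1])]
top yellow_roll [(0.63, [170.0, 366.0], [582.5, -115.6]), (0.34, [188.0, 349.0], [534.6, -68.7])]
```

View pics/w6.png

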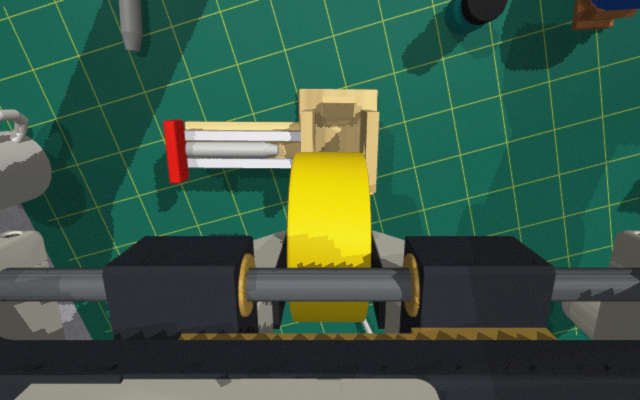

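The stand is at (338, 145), its axis nearly horizontal in the wrist image, so the yaw of -15.5° suits. The held roll is centred at (330, 235). I'll overlay the stand model to check its pose.

```bash
cat > ov.py <<'E'
from h import *
import sys
x,y,yaw=map(float,sys.argv[1:4])
c=cap("wrist"); g=cv2.resize(c["frame"][75:210,150:400],(0,0),fx=3.2,fy=3.2,interpolation=2)
def P(p):
    r,q=proj(c,R.from_euler('z',yaw,degrees=True).apply(p)+[x,y,0]); return (int((q-150+.5)*3.2),int((r-75+.5)*3.2))
def line(a,b,col): cv2.line(g,P(a),P(b),col,1)
for s in(-1,1):
    for yy,col in((23,(255,0,0)),(33,(0,0,255))):
        line([-35,s*yy,74],[35,s*yy,74],col)
    for xx in(-35,35): line([xx,s*23,74],[xx,s*33,74],(0,0,255))
line([-16.5,-33,57],[-16.5,-157,57],(255,0,255)); line([16.5,-33,57],[16.5,-157,57],(255,0,255))
save(sys.argv[4],g[:600,:800]); print(c["obs"]["tool_pos"])
E
python3 ov.py 534.5 -73 -15.3 ov1.png
```

```text
[555.43630291 -89.99903339 211.34994134]
```

View pics/ov1.png

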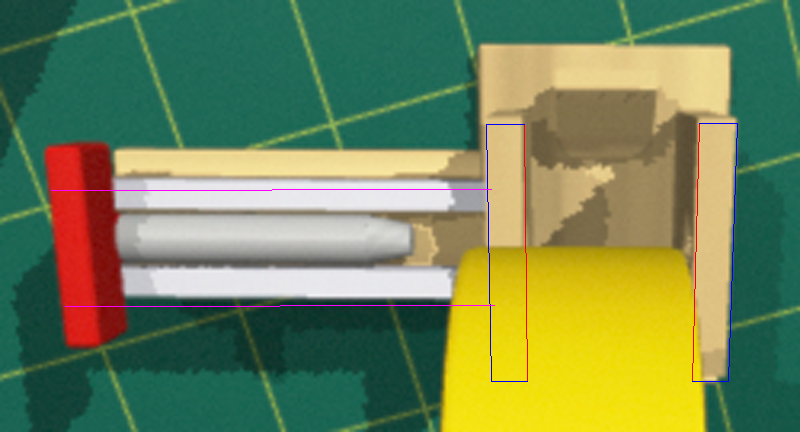

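The overlay matches in y and yaw, and the stand is about 2.7 mm nearer the robot than assumed. I'll move above the seat and start down.

Call:
{"op": "play_rows", "data": {"rows": [[[-0.4,0.3,0],[0,0,0]],[[-0.36,0.29,-0.2],[0,0,0]],[[0,0,-0.6],[0,0,0]],[[0,0,-0.6],[0,0,0]],[[0,0,-0.6],[0,0,0]],[[0,0,-0.4],[0,0,0]],[[0,0,0],[0,0,0]],[[0,0,-0.3],[0,0,0]],[[0,0,-0.3],[0,0,0]],[[0,0,0],[0,0,0]]]}}

```text
time: 15.35
tool_pos: [532.1, -72.1, 120.6]
tcp_rot: [3.142, -0.002, 2.871]
contact_force: [-0.2, 0.6, -1.1]
grip_width: 35.4
finger_force: 30.0
```

Call:
{"op": "play_rows", "data": {"rows": [[[0,0,-0.3],[0,0,0]],[[0,0,-0.3],[0,0,0]],[[0,0,-0.3],[0,0,0]],[[0,0,-0.3],[0,0,0]],[[0,0,0],[0,0,0]]]}}

```text
time: 15.98
tool_pos: [532.1, -72.1, 84.4]
tcp_rot: [3.141, -0.002, 2.871]
contact_force: [-0.8, -0.0, -0.8]
grip_width: 35.8
finger_force: 30.0
```

Call:
{"op": "play_rows", "data": {"rows": [[[0,0,-0.2],[0,0,0]],[[0,0,-0.15],[0,0,0]],[[0,0,-0.1],[0,0,0]],[[0,0,-0.06],[0,0,0]],[[0,0,0],[0,0,0]]]}}

```text
time: 16.6
tool_pos: [532.6, -72.3, 70.0]
tcp_rot: [3.141, -0.0, 2.871]
contact_force: [-0.5, -0.5, -0.7]
grip_width: 36.1
finger_force: 30.0
```

Call:
{"op": "play_rows", "data": {"rows": [[[0,0,-0.05],[0,0,0]],[[0,0,0],[0,0,0]],[[0,0,0],[0,0,0]]]}}

```text
time: 16.98
tool_pos: [532.7, -72.3, 68.6]
tcp_rot: [3.142, 0.0, 2.871]
contact_force: [0.1, 0.2, -1.5]
grip_width: 36.1
finger_force: 30.0
```

Call:
{"op": "play_rows", "data": {"rows": [[[0,0,0],[0,0,0]],[[0,0,0],[0,0,0]],[[0,0,0],[0,0,0]],[[0,0,0],[0,0,0]],[[0,0,0],[0,0,0]]], "hand": 0.4}}

```text
time: 17.6
tool_pos: [532.7, -72.3, 68.5]
tcp_rot: [3.141, 0.0, 2.871]
contact_force: [-0.1, -0.0, 0.2]
grip_width: 63.8
finger_force: 0.0
```

Call:
{"op": "play_rows", "data": {"rows": [[[0,0,0.4],[0,0,0]],[[0,0,0.8],[0,0,0]],[[0,0,0.9],[0,0,0]],[[0,0,0.9],[0,0,0]],[[0,0,0.9],[0,0,0]],[[0.7,0,0.9],[0,0,0]],[[0.7,0,0],[0,0,0]],[[0,0,0],[0,0,0]],[[0,0,0],[0,0,0]]], "hand": -1}}

```text
time: 18.73
tool_pos: [573.8, -72.1, 212.4]
tcp_rot: [3.142, -0.001, 2.871]
contact_force: [-0.3, -0.7, 1.1]
grip_width: 0.4
finger_force: 0.0
```

```bash
sed -i 's/x,y,yaw=map.*/x,y,yaw=map(float,sys.argv[1:4]); TIP=0/' ov.py; cat > chk.py <<'E'
from h import *
from fit import fitroll
c=cap("wrist"); o=c["obs"]; print(o["tool_pos"],o["grip_width"])
d=trace("yellow_roll","wrist")
if d: print(d[0]["p"],d[0]["at"],d[0]["mask"].sum(),fitroll(c,d[0]["mask"],[532,-72,-15]))
for q,z in dict(axle=55,axle_handle=69,axle_tip=55,trough_end=55).items():
    print(q,[(round(d["p"],2),np.round(onz(c,d["at"],z)[:2],1).tolist()) for d in pinpoint(q,"wrist")[:2]])
E
python3 chk.py; python3 ov.py 531.8 -72.2 -15.4 ov2.png
```

```text
[573.77376854 -72.14276194 212.38290533] 0.4243786178643036
0.75 [131.3, 316.0] 4338 (array([533.05332814, -71.77743203, -15.31618808]), np.float64(0.060428849902534165))
axle [(0.8, [495.6, -207.6])]
axle_handle [(0.59, [492.1, -214.0])]
axle_tip [(0.88, [516.3, -125.8]), (0.6, [405.8, -222.5])]
trough_end [(0.17, [496.4, -208.4])]
[574.31464201 -72.2994314  212.57775545]
```

View pics/ov2.png

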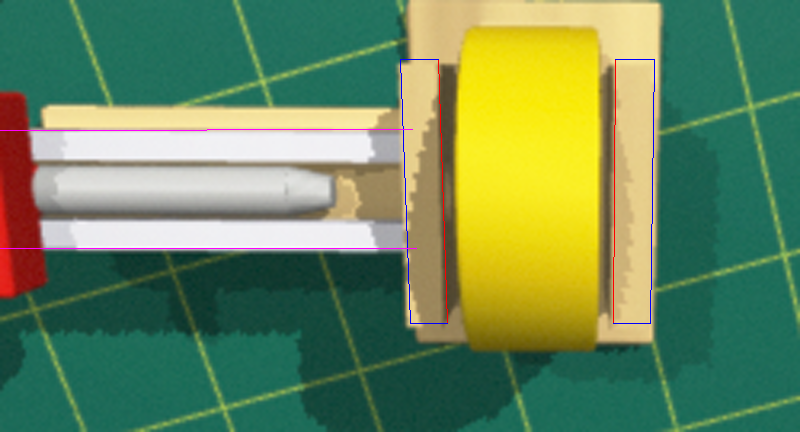

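The roll is seated: centred between the cheeks, and the overlay matches to about 1 mm. Next is the push. The plan is to turn the closed gripper 90° so the body stays clear of the roll, tilt it 30° forward and push the handle.

```bash
python3 -c "
from h import *
o=get_obs();print(o['joint_positions'],o['time'],o['tool_pos'])"
```

```text
[-2.57617756e-01  4.43503279e-01  1.37446032e+00  1.02784519e-04
  1.32378932e+00 -1.55779402e+00] 19.075 [574.38416725 -72.29309617 212.58701558]
```

Call:
{"op": "play_rows", "data": {"rows": [[[-0.26,-0.5,0],[0,0,-0.95]],[[-0.26,-0.5,0],[0,0,-0.95]],[[-0.26,-0.5,0],[0,0,-0.95]],[[-0.26,-0.5,0],[0,0,-0.95]],[[-0.26,-0.5,0],[0,0,-0.95]],[[-0.26,-0.5,0],[0,0,-0.95]],[[-0.26,-0.5,0],[0,0,-0.95]],[[-0.26,-0.5,0],[0,0,-0.95]],[[-0.26,-0.5,0],[0,0,-0.95]],[[-0.26,-0.5,0],[0,0,-0.95]],[[-0.26,-0.5,0],[0,0,-0.95]],[[-0.18,-0.43,0],[0,0,-0.8]]]}}

```text
time: 20.58
tool_pos: [483.0, -250.7, 212.6]
tcp_rot: [-3.142, 0.0, 1.296]
contact_force: [0.1, 0.0, 0.8]
grip_width: 0.3
finger_force: 0.0
```

Call:
{"op": "play_rows", "data": {"rows": [[[0,0,-0.4],[0.72,-0.2,0]],[[0,0,-0.4],[0.72,-0.2,0]],[[0,0,-0.4],[0.72,-0.2,0]],[[0,0,-0.4],[0.72,-0.2,0]],[[0,0,-0.4],[0.72,-0.2,0]],[[0,0,0],[0,0,0]],[[0,0,0],[0,0,0]]]}}

```text
time: 21.45
tool_pos: [483.7, -250.2, 153.0]
tcp_rot: [3.141, -0.52, 1.301]
contact_force: [-0.4, 0.0, 0.3]
grip_width: 0.3
finger_force: 0.0
```

```bash
cat > pz.py <<'E'
from h import *
o=get_obs(); T=R.from_euler('xyz',o["tcp_rot"]); S=R.from_euler('z',-15.4,degrees=True)
L=S.inv().apply(np.array(o["tool_pos"])-[531.8,-72.2,0]); 
print("t",o["time"],"TCP local",L.round(1),"axes local",S.inv().apply(T.as_matrix().T).round(2).tolist(),"tip",(L+S.inv().apply(T.apply([0,0,-11]))).round(1), o["joint_positions"].round(2),o["contact_force"].round(1))
for n in("top","scene"):
    c=cap(n)
    for q,z in dict(axle_tip=55,axle=55,axle_handle=69,yellow_roll=55).items():
        print(n,q,[(round(d["p"],2),S.inv().apply(onz(c,d["at"],z)-[531.8,-72.2,0])[:2].round(1).tolist()) for d in pinpoint(q,n)[:2]])
E
python3 pz.py
```

```text
t 21.45 TCP local [   0.8 -184.3  153. ] axes local [[0.0, 0.87, 0.5], [1.0, -0.0, 0.0], [0.0, 0.5, -0.87]] tip [   0.8 -189.8  162.6] [-0.88  0.57  1.45  0.42  1.44 -0.73] [-0.4  0.   0.3]
top axle_tip [(0.82, [-93.6, -183.3]), (0.59, [2.6, -49.7])]
top axle [(0.85, [-187.0, -180.4]), (0.7, [-0.5, -133.6])]
top axle_handle [(0.85, [-203.9, -179.0]), (0.62, [-5.6, -138.5])]
top yellow_roll [(0.85, [-1.2, 0.6]), (0.21, [-8.3, 4.8])]
scene axle_tip [(0.9, [-5.0, -54.4])]
scene axle [(0.77, [4.2, -143.1]), (0.72, [-170.7, -194.4])]
scene axle_handle [(0.77, [0.5, -149.8]), (0.68, [2.9, -138.6])]
scene yellow_roll [(0.72, [-1.9, 1.1])]
```

Call:
{"op": "play_rows", "data": {"rows": [[[0,0,-0.8],[0,0,0]],[[0,0,-0.8],[0,0,0]],[[0,0,-0.8],[0,0,0]],[[0,0,-0.5],[0,0,0]],[[0,0,-0.29],[0,0,0]],[[0,0,0],[0,0,0]],[[0.11,0.4,0],[0,0,0]],[[0.11,0.4,0],[0,0,0]],[[0.11,0.4,0],[0,0,0]],[[0.08,0.3,0],[0,0,0]],[[0.08,0.3,0],[0,0,0]],[[0,0,0],[0,0,0]]]}}

```text
time: 23.45
tool_pos: [498.2, -195.3, 56.9]
tcp_rot: [3.142, -0.522, 1.301]
contact_force: [-0.1, 0.8, 0.2]
grip_width: 0.4
finger_force: 0.0
```

```bash
python3 pz.py
```

```text
t 23.45 TCP local [   0.3 -127.6   56.9] axes local [[0.0, 0.87, 0.5], [1.0, -0.0, 0.0], [0.0, 0.5, -0.87]] tip [   0.3 -133.1   66.4] [-0.79  0.66  1.61  0.48  1.19 -0.78] [-0.1  0.8  0.2]
top axle_tip [(0.61, [-6.9, -27.3]), (0.52, [-90.1, -177.0])]
top axle [(0.59, [-7.8, -109.0])]
top axle_handle [(0.84, [-8.5, -116.4])]
top yellow_roll [(0.71, [-10.2, -2.0])]
scene axle_tip [(0.58, [3.2, -32.7]), (0.49, [-1.1, -34.0])]
scene axle [(0.68, [-165.3, -197.5]), (0.59, [1.7, -120.9])]
scene axle_handle [(0.78, [-183.0, -189.9]), (0.7, [148.5, 154.4])]
scene yellow_roll [(0.92, [-9.2, 8.3])]
```

The axle is sliding; its handle has moved about 22 mm. I'll keep pushing gently.

Call:
{"op": "play_rows", "data": {"rows": [[[0.05,0.19,0],[0,0,0]],[[0.05,0.19,0],[0,0,0]],[[0.05,0.19,0],[0,0,0]],[[0.05,0.19,0],[0,0,0]],[[0.05,0.19,0],[0,0,0]],[[0,0,0],[0,0,0]]]}}

```text
time: 24.7
tool_pos: [505.7, -167.1, 56.9]
tcp_rot: [3.141, -0.522, 1.301]
contact_force: [-0.6, -0.8, 0.3]
grip_width: 0.7
finger_force: 0.0
```

Call:
{"op": "play_rows", "data": {"rows": [[[0.05,0.19,0],[0,0,0]],[[0.05,0.19,0],[0,0,0]],[[0.05,0.19,0],[0,0,0]],[[0.05,0.19,0],[0,0,0]],[[0,0,0],[0,0,0]]]}}

```text
time: 25.32
tool_pos: [511.7, -144.3, 56.9]
tcp_rot: [3.141, -0.522, 1.301]
contact_force: [-0.2, 0.1, 0.5]
grip_width: 0.3
finger_force: 0.0
```

```bash
python3 pz.py
```

```text
t 25.325 TCP local [ -0.3 -74.8  56.9] axes local [[0.0, 0.87, 0.5], [1.0, -0.0, 0.0], [0.0, 0.5, -0.87]] tip [ -0.3 -80.3  66.4] [-0.71  0.63  1.67  0.52  1.14 -0.74] [-0.2  0.1  0.5]
top axle_tip [(0.66, [-96.3, -177.0]), (0.53, [-163.8, 251.4])]
top axle [(0.63, [-3.5, -58.8])]
top axle_handle [(0.64, [-5.3, -68.5]), (0.62, [104.1, 166.3])]
top yellow_roll [(0.68, [0.2, -5.9])]
scene axle_tip [(0.27, [-164.8, 239.1])]
scene axle [(0.48, [-1.5, -63.0])]
scene axle_handle [(0.53, [0.7, -70.8])]
scene yellow_roll [(0.7, [-6.7, -1.2])]
```

Call:
{"op": "play_rows", "data": {"rows": [[[0.05,0.19,0],[0,0,0]],[[0.05,0.19,0],[0,0,0]],[[0.05,0.19,0],[0,0,0]],[[0.03,0.11,0],[0,0,0]],[[0.02,0.08,0],[0,0,0]],[[0,0,0],[0,0,0]]]}}

```text
time: 26.58
tool_pos: [517.7, -121.9, 56.8]
tcp_rot: [3.141, -0.522, 1.301]
contact_force: [0.5, 0.9, 0.6]
grip_width: 0.5
finger_force: 0.0
```

Call:
{"op": "play_rows", "data": {"rows": [[[0.016,0.06,0],[0,0,0]],[[0.016,0.06,0],[0,0,0]],[[0,0,0],[0,0,0]]]}}

```text
time: 26.95
tool_pos: [518.6, -118.5, 56.8]
tcp_rot: [3.141, -0.522, 1.3]
contact_force: [-0.0, -0.5, -0.4]
grip_width: 0.7
finger_force: 0.2
```

```bash
python3 pz.py
```

```text
t 26.95 TCP local [ -0.4 -48.1  56.8] axes local [[0.0, 0.87, 0.5], [1.0, -0.0, 0.0], [0.0, 0.5, -0.87]] tip [ -0.4 -53.6  66.4] [-0.67  0.62  1.69  0.54  1.11 -0.71] [-0.  -0.5 -0.4]
top axle_tip [(0.81, [-94.0, -183.9]), (0.7, [1.0, 52.4])]
top axle [(0.73, [-184.8, -177.8]), (0.69, [-4.4, -35.8])]
top axle_handle [(0.74, [-203.1, -174.5]), (0.69, [-4.5, -38.7])]
top yellow_roll [(0.63, [-7.0, -7.4])]
scene axle_tip [(0.53, [-68.1, -200.3])]
scene axle [(0.54, [6.0, -41.6])]
scene axle_handle [(0.73, [-90.2, 103.1]), (0.45, [-6.3, -48.6])]
scene yellow_roll [(0.61, [-6.2, -0.9]), (0.43, [-10.2, -43.0])]
```

Nearly home, with the tip out of the far cheek. I'll make small pushes until the force rises.

Call:
{"op": "play_rows", "data": {"rows": [[[0.013,0.05,0],[0,0,0]],[[0.013,0.05,0],[0,0,0]],[[0,0,0],[0,0,0]]]}}

```text
time: 27.82
tool_pos: [519.3, -117.3, 56.7]
tcp_rot: [3.14, -0.518, 1.301]
contact_force: [-3.3, -7.4, 1.2]
grip_width: 0.6
finger_force: 4.3
```

Call:
{"op": "play_rows", "data": {"rows": [[[0.011,0.04,0],[0,0,0]],[[0,0,0],[0,0,0]]]}}

```text
time: 28.08
tool_pos: [519.5, -117.1, 56.6]
tcp_rot: [3.139, -0.517, 1.301]
contact_force: [-5.6, -12.0, 2.1]
grip_width: 0.4
finger_force: 6.5
```

Call:
{"op": "play_rows", "data": {"rows": [[[0.011,0.04,0],[0,0,0]],[[0,0,0],[0,0,0]]]}}

```text
time: 28.32
tool_pos: [519.6, -116.9, 56.6]
tcp_rot: [3.139, -0.515, 1.301]
contact_force: [-8.6, -15.6, 3.3]
grip_width: 0.6
finger_force: 8.9
```

The force jumped where the handle should meet the cheek, so it is home. I'll back off, rise and verify.

Call:
{"op": "play_rows", "data": {"rows": [[[-0.05,-0.2,0],[0,0,0]],[[-0.11,-0.4,0],[0,0,0]],[[-0.2,-0.7,0],[0,0,0]],[[-0.2,-0.7,0.5],[0,0,0]],[[-0.2,-0.7,0.9],[0,0,0]],[[-0.2,-0.7,0.9],[-0.72,0.2,0]],[[0,-0.5,0.9],[-0.72,0.2,0]],[[0,-0.5,0.9],[-0.72,0.2,0]],[[0,-0.5,0.9],[-0.72,0.2,0]],[[0,-0.5,0.5],[-0.72,0.2,0]],[[0,0,0],[0,0,0]],[[0,0,0],[0,0,0]]]}}

```text
time: 29.82
tool_pos: [490.6, -275.0, 220.8]
tcp_rot: [-3.14, -0.003, 1.3]
contact_force: [0.1, -1.0, 0.5]
grip_width: 0.6
finger_force: 0.0
```

```bash
python3 pz.py; python3 - <<'E'
from h import *
S=R.from_euler('z',-15.4,degrees=True)
for n in("top","scene","wrist"):
    c=cap(n); f=c["frame"].astype(int); red=(f[...,0]>110)&(f[...,1]<60)&(f[...,2]<60)
    k,l,s,ce=cv2.connectedComponentsWithStats(red.astype(np.uint8))
    for i in range(1,k):
        if s[i,4]>20: 
            p=S.inv().apply(onz(c,ce[i][::-1],75)-[531.8,-72.2,0])[:2]
            if abs(p).max()<150: print(n,"red",p.round(1),s[i,4])
    for q,z in dict(red_pot=0,teal_pot=0,blue_roll=55,water_mug=0).items(): print(n,q,[onz(c,d["at"],z)[:2].round().tolist() for d in pinpoint(q,n)[:1]])
    if n=="wrist": print([S.inv().apply(onz(c,d["at"],55)-[531.8,-72.2,0])[:2].round(1).tolist() for d in pinpoint("axle_tip",n)])
E
```

```text
t 29.825 TCP local [  14.1 -206.4  220.8] axes local [[0.0, 1.0, 0.0], [1.0, -0.0, -0.0], [-0.0, 0.0, -1.0]] tip [  14.1 -206.5  231.8] [-0.65  0.41  1.41  0.    1.33 -0.38] [ 0.1 -1.   0.5]
top axle_tip [(0.9, [-91.9, -180.0]), (0.57, [-4.7, 49.9])]
top axle [(0.82, [-186.0, -184.1]), (0.59, [3.4, -28.4])]
top axle_handle [(0.86, [-199.5, -173.9]), (0.58, [-9.3, -37.1])]
top yellow_roll [(0.74, [-0.5, -1.9])]
scene axle_tip [(0.47, [-2.3, 48.6])]
scene axle [(0.75, [-13.7, -44.2]), (0.69, [-3.2, -161.5])]
scene axle_handle [(0.66, [-7.0, -47.9]), (0.43, [-178.1, -194.0])]
scene yellow_roll [(0.57, [-4.6, 6.7])]
top red [ -1.6 -38.5] 79
top red_pot [[690.0, 68.0]]
top teal_pot [[454.0, 73.0]]
top blue_roll [[527.0, -107.0]]
top water_mug []
scene red [  5.3 -43.2] 53
scene red [146.1 147.1] 102
scene red_pot [[702.0, 65.0]]
scene teal_pot [[434.0, 80.0]]
scene blue_roll [[440.0, 206.0]]
scene water_mug [[462.0, -418.0]]
wrist red_pot []
wrist teal_pot []
wrist blue_roll []
wrist water_mug []
[[-81.2, -193.0]]
```

The axle tip is at y ≈ 49 mm, matching the expected 33 + 16, and the handle centre is at -38 mm against the cheek. I'm handing in.

```bash
python3 -c "
from plant import bot
print(bot.close_job())"
```

```text
the job is handed in; nothing more can be done
None
```

The job is handed in at about 30 s: the yellow roll is seated upright between the cheeks and the red-handled axle is pushed fully home through it, with its handle against the near cheek and its end out of the far one; the bystanders were not touched.

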